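Coin tray from under the till to the coin scale

TASK

Slide the coin tray forward by its front pull until it lies on the counter wholly clear of the till's hood and let go of it; then take it by its carry bar and lower it fully home into the coin scale's cradle, with its notch over the key and its pull next to the display column, and leave it there. Keep the tray level so that no coins spill, do not drop it into the cradle, and leave the bottle, jar, tin and card reader where they stand.

Things in the scene. Friction and masses are not known exactly. Their poses are not given: they have to be found in the camera images.
- tray_center (a point): Centre of the loose grey plastic coin tray (about 0.6 kg), half-way up, 29 mm above its underside. Footprint 170 (its x) by 90 mm (its y), floor 6 mm thick, coin cups with walls 20 mm high at x = -45 to +67 mm. Carry bar: an upright fin at the centre, 50 mm along x, 14 mm thick in y, top 58 mm above the underside, free at both sides above 20 mm. At the start it is hidden under the hood.
- tray_pull (a point): Middle of the tray's front pull, an upright fin at its -x end, outside the hood at the start: 34 mm along the tray's x, 12 mm thick in y, from the 6 mm floor to 52 mm above the underside, no walls beside it. The point is 68 mm from the tray's centre towards -x, 38 mm above the underside; axes as the tray's.
- tray_notch (a point): Middle of the notch in the edge of the tray's +x (rear) end: 26 mm wide, 16 mm deep, through the floor, centred 77 mm (x) and +14 mm (y) from the tray's centre; axes as the tray's.
- till_lip (a point): Middle of the lower front edge of the fixed black till's hood, 64 mm above the counter; x points into the till, so the tray slides out along -x. Its rear 105 to 125 mm is under the hood at the start. Hood 150 mm wide, top at 78 mm, over a bay 100 mm wide with side walls from the lip back. Till body 95 mm high (display to 170 mm) starts 135 mm behind the lip.
- scale_seat (a point): Centre of the cradle floor of the fixed white coin scale, 26 mm above the counter. The cradle takes the tray's 170 (along x) by 90 mm with 3.5 mm to spare all round, between flared rims 11 mm high. A display column 110 mm wide and 150 mm high stands at its +x end, face at x = +102 mm. The tray goes in with its pull end there: the tray's x axis opposite to the scale's.
- scale_key (a point): Top of the key in the cradle, a steel block 15 (x) by 18 mm (y), 12 mm above the cradle floor, 80.5 mm towards -x and 14 mm towards -y from the cradle's centre; axes as the scale's. It enters the tray's notch with 4 mm to spare.
- bottle_mid (a point): Bystander: middle of an upright green glass bottle, 66 mm in diameter, 170 mm high, beside the tray's way out.
- jar_mid (a point): Bystander: middle of an upright amber jar, 68 mm in diameter, 120 mm high, beside the tray's way out.
- tin_mid (a point): Bystander: middle of a steel tin, 52 (x) by 92 (y) by 40 mm high, ahead of the tray's way out: at least 140 mm of free counter lie between it and the tray's pull end at the start.
- reader_mid (a point): Bystander: middle of a black card reader, 150 (x) by 75 (y) by 32 mm high, beside the scale.
Mind the look-alikes: they are no part of the job. What is shaped like the part that bears tray_center but purple or red is not meant.

How it is judged:
By the outcome, as a careful person would: the job done as asked, in the order asked, and still so for the second after the job is handed in, with the robot touching nothing.
It also fails if it takes over 58 s, if anything falls off the work surface, if the arm or the gripper's body presses on something with over 40 N, if the wrist force passes 120 N, or if a joint passes its speed limit or range.

ROBOT

A 6-joint arm with a two-finger parallel gripper is mounted at the origin on the work surface. World frame = base frame: x ahead of the robot, y to its left, z up, the work surface at z = 0. Lengths are in m, angles in rad, forces in N, time in s.
With the tool pointing down it reaches from about 0.325 to 0.85 m from the base axis. Payload 4.4 kg.
Tool frame: the origin (TCP) lies at the very end of the fingers, on their centre line; the grasp point (between the pads) lies 19 mm behind it; y points along the fingers, x is the direction in which the jaws open and shut, and the axes are right-handed (so a half turn about y gives the same grasp; the last joint's range is limited). The gripper opens to 94 mm and grips with 3 to 60 N. Pads are 16 mm wide; open, the fingers measure 119 mm over their backs; the gripper's body (75 mm by 177 mm) begins 78 mm behind the grasp point.
Start: joints at [-1.393, 0.207, 1.542, -0, 1.393, -0.15], TCP at [0.185, -0.544, 0.205] pointing down, gripper open.
Joint ranges: [-2.73, 2.73], [-0.86, 2.22], [0.23, 2.46], [-1.11, 4.25], [0.08, 2.63], [-2.82, 2.82]. Speed limits (rad/s): [2.79, 2.79, 3.14, 3.14, 3.14, 3.14].

INTERFACE

Orientations are given as a 3x3 rotation matrix whose columns are the frame's x, y, z axes.
In Python, from workcell import sensors, eyes, hand_in gives the robot as it stands.
- The arm moves only by the tool play_rows, never from a script. Its argument "moves" is a list of rows, each a list of 7 numbers: the shift along the tool's x, y, z in mm, then the turn, a rotation vector about the tool's x, y, z in rad, then the closure in counts, from 0 (fully open) to 255 (shut). A call has 1 to 12 rows; each row is the pose to reach, as a shift and turn from the pose commanded when the call began, along the tool's axes at that moment; what a row does not reach only later rows make up. A row lasts 1/8 s, in which the tool goes at most 62.5 mm and 10.7 degrees, less where a joint would pass 70% of its speed; a pose out of reach is approached as far as the arm can. A call with a gripper value outside its range is refused whole. The fingers move at their own pace and stop on an object; "force" is the grip in N (left out, the last holds). Time passes only in rows, so rows that repeat a pose let the fingers close. It gives the time, the measured TCP pose, the force and the opening at its end, in the units of the state.
- sensors.get_obs(): the state, without advancing time (a new reading comes with each control period).
- eyes.snapshot(name): name is "scene" or "top" or "wrist"; returns the picture (420x560x3 uint8, blue, green, red); there is no depth.
- eyes.camera_info(name): a dict with "intrinsics" (3x3 intrinsics, pixels), "origin" and "orientation" of the camera in the world. Camera axes: x right, y up, looking along -z (the intrinsics and any distortion apply to the point x, -y, -z); pixel columns grow to the right and rows downward; lengths in m; the calibration is good to about 2 mm. A picture is of the moment at which its call begins: read the wrist's pose just before it. camera_info takes no time and is no camera call; for the wrist camera it gives the pose at the moment of the call.
- hand_in(): hands the job in, once; it reports no verdict.
The state is a dict: "t": time; "joints": joint angles; "joint_vel": joint speeds; "effort": joint torques, N m; "ee_pos": TCP position; "eef_rot": TCP orientation; "ft_force": force on the tool from outside, world axes, zero at the start; "wrist_torque": the same for the moment, N m; "width": finger opening in m.
Only numpy, scipy, OpenCV 4.12 (cv2) and the standard library are available. Lean on these libraries where they do the work, as an engineer would, in place of code of your own. Each camera call takes 0.05 s, during which the arm holds its last target.

## Working session

There is one attempt and no reset: what is moved stays moved. The work goes in short steps, Python scripts to look and compute and a tool call to move; the robot and the scene stay as the last step left them, time stands still between calls to the robot, and variables do not carry over. Pictures are saved under pics/ and viewed, and the job is handed in when it is done.

Besides the shell and the picture viewer there is one more tool, called after ">>>" as name(argument=value, ...) on one line, values as JSON. play_rows: Moves the arm, as the interface text tells. Its arguments: {"type":"object","properties":{"moves":{"type":"array","items":{"type":"array","items":{"type":"number"}}},"force":{"type":"number"}},"required":["moves"]}

```bash
mkdir -p pics; ls; python3 - <<'E'
from workcell import sensors, eyes
import cv2, numpy as np
for n in ["scene","top","wrist"]:
    cv2.imwrite(f"pics/{n}0.png",eyes.snapshot(n))
    i=eyes.camera_info(n); print(n,{k:np.round(v,4).tolist() if not isinstance(v,str) else v for k,v in i.items()})
o=sensors.get_obs(); print(o)
E
```

```text
pics
scene {'intrinsics': [[408.871, 0.0, 278.7863], [0.0, 408.871, 206.8561], [0.0, 0.0, 1.0]], 'origin': [1.1063, -0.0263, 1.0478], 'orientation': [[0.0154, -0.8699, 0.4929], [0.9999, 0.0162, -0.0025], [-0.0058, 0.4929, 0.8701]]}
top {'intrinsics': [[536.2951, 0.0, 283.6349], [0.0, 536.2951, 210.6394], [0.0, 0.0, 1.0]], 'origin': [0.4429, 0.0005, 1.5147], 'orientation': [[-0.0126, 0.9961, -0.0875], [-0.9999, -0.0115, 0.0127], [0.0117, 0.0876, 0.9961]]}
wrist {'intrinsics': [[317.1646, 0.0, 277.9476], [0.0, 317.1646, 206.1551], [0.0, 0.0, 1.0]], 'origin': [0.2506, -0.522, 0.3843], 'orientation': [[0.3217, 0.9179, 0.2324], [-0.9468, 0.3122, 0.0775], [-0.0015, -0.245, 0.9695]]}
{'t': 0.15, 'joints': array([-1.39349231e+00,  2.07248327e-01,  1.54258239e+00, -2.47378200e-05,
        1.39349300e+00, -1.50544257e-01]), 'joint_vel': array([ 1.21968913e-03, -1.44496181e-03, -3.06344577e-03,  6.42329171e-04,
        1.34986586e-05,  3.10809909e-04]), 'effort': array([ 1.54986301e-04, -3.71311998e+01, -2.81814301e+01,  6.99343393e-02,
        3.27371189e-02, -1.03326472e-04]), 'ee_pos': array([ 0.18500285, -0.5437847 ,  0.20456446]), 'eef_rot': array([[ 3.22010520e-01, -3.29287720e-04,  9.46736033e-01],
       [-9.46734537e-01,  1.69963350e-03,  3.22010603e-01],
       [-1.71513842e-03, -9.99998501e-01,  2.35551811e-04]]), 'ft_force': array([ 0.43161834,  0.24875348, -0.31755282]), 'wrist_torque': array([ 0.0505676 , -0.01897558,  0.04700247]), 'width': 0.09381405621013655}
```

View pics/scene0.png

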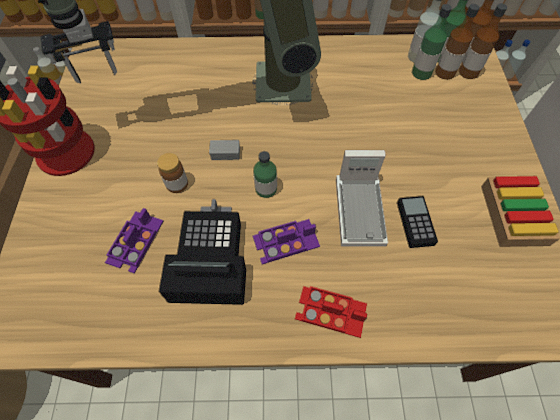

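View pics/top0.png

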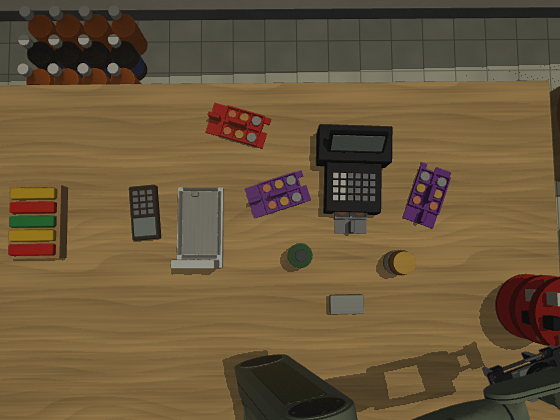

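View pics/wrist0.png

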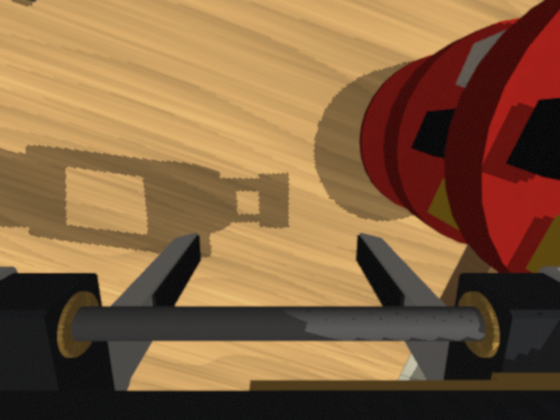

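The top picture shows the till at (353,160) with the grey pull at (350,225), the scale at (200,225) with its column at the bottom (195,265), the bottle (300,256), the jar (400,262) and the tin (346,304). I'll enlarge it to measure.

```bash
python3 - <<'E'
import cv2, numpy as np
t=cv2.imread("pics/top0.png"); s=cv2.imread("pics/scene0.png")
cv2.imwrite("pics/t_pull.png",cv2.resize(t[180:320,270:420],None,fx=5,fy=4.2857*5/4.2857*0.85 if 0 else 4.2,interpolation=cv2.INTER_CUBIC))
cv2.imwrite("pics/t_scale.png",cv2.resize(t[170:280,120:240],None,fx=5.4,fy=5.4,interpolation=cv2.INTER_CUBIC))
cv2.imwrite("pics/s_scale.png",cv2.resize(s[140:260,320:450],None,fx=5,fy=5,interpolation=cv2.INTER_CUBIC))
cv2.imwrite("pics/s_till.png",cv2.resize(s[140:310,150:290],None,fx=3.5,fy=3.5,interpolation=cv2.INTER_CUBIC))
E
```

```text
(no output)
```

View pics/t_pull.png

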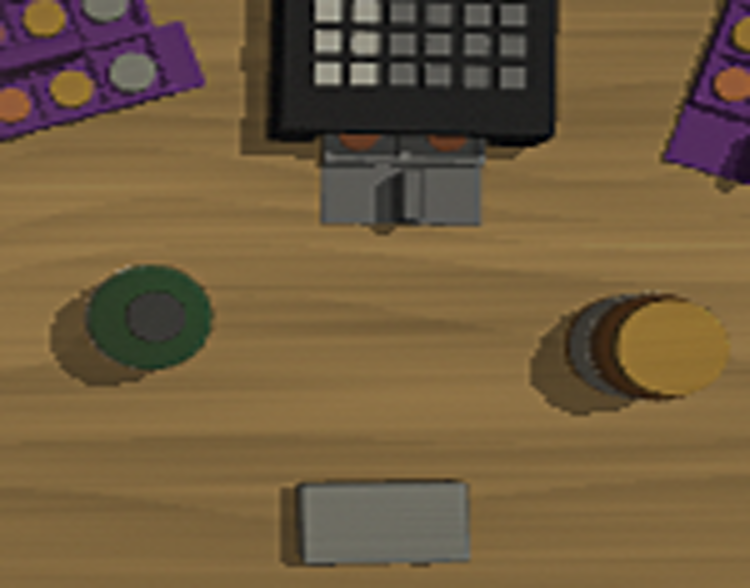

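View pics/t_scale.png

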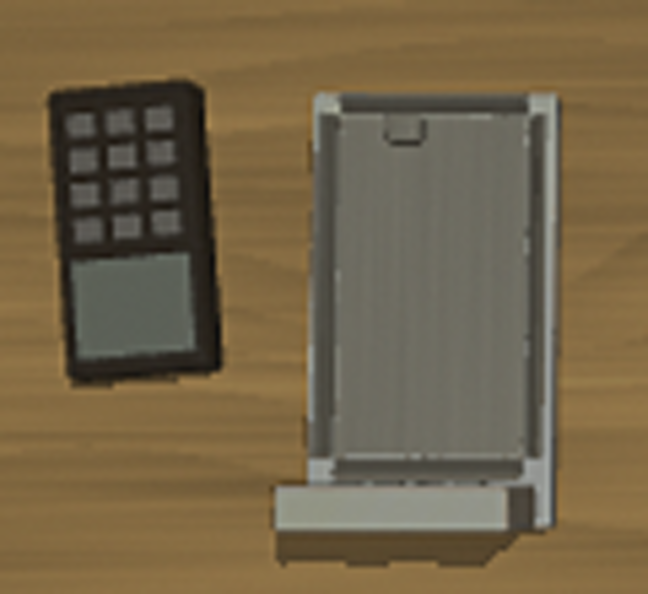

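View pics/s_scale.png

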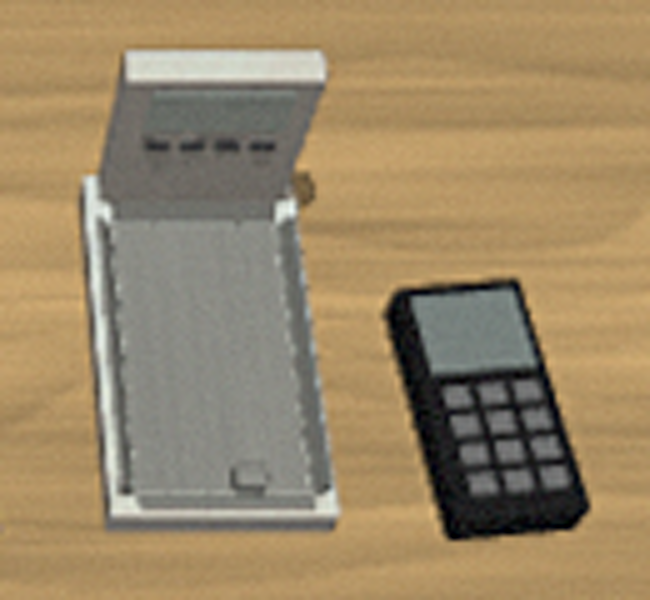

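View pics/s_till.png

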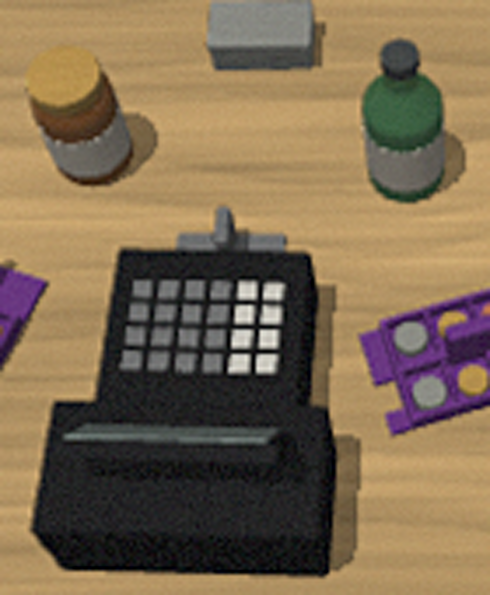

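```bash
cat > h.py <<'E'
import numpy as np, cv2
from workcell import sensors, eyes
def cast(cam,u,v,z,info=None):
    i=info or eyes.camera_info(cam); K=np.array(i["intrinsics"]);R=np.array(i["orientation"]);o=np.array(i["origin"])
    d=np.array([(u-K[0,2])/K[0,0],-(v-K[1,2])/K[1,1],-1.]); d=R@d
    return o+d*(z-o[2])/d[2]
def proj(cam,p,info=None):
    i=info or eyes.camera_info(cam); K=np.array(i["intrinsics"]);R=np.array(i["orientation"]);o=np.array(i["origin"])
    c=R.T@(np.asarray(p)-o); return np.array([K[0,2]+K[0,0]*c[0]/-c[2],K[1,2]+K[1,1]*-c[1]/-c[2]])
E
python3 - <<'E'
from h import *
def T(x,y,ox,oy,fx,fy): return ((x+.5)/fx+ox-.5,(y+.5)/fy+oy-.5)
A=lambda x,y,z:np.round(cast("top",*T(x,y,270,180,5,4.2),z)*1000,1)[:2]
B=lambda x,y,z:np.round(cast("top",*T(x,y,120,170,5.4,5.4),z)*1000,1)[:2]
print("front corners",A(321,225,.003),A(481,225,.003))
print("fin top corners",A(404,222,.052),A(420,222,.052),A(404,170,.052),A(420,170,.052))
print("lip corners top z78",A(280,135,.078),A(553,135,.078))
print("bottle cap",A(157,316,.17),"jar cap",A(673,348,.12))
print("tin",A(302,482,.04),A(468,482,.04),A(302,562,.04),A(468,562,.04))
print("scale outer rim far corners z37",B(313,94,.037),B(557,94,.037), "near R",B(553,525,.037))
print("floor corners z26",B(340,113,.026),B(526,113,.026),B(335,460,.026),B(523,460,.026))
print("key top z38",B(388,122,.038),B(426,122,.038),B(388,140,.038),B(424,145,.038))
print("col top z150",B(275,488,.15),B(510,488,.15))
print("reader",B(50,95,.032),B(203,85,.032),B(72,380,.032),B(215,370,.032))
print("robot in reach:")
E
```

```text
front corners [ 510.1 -159.6] [ 509.  -250.1]
fin top corners [ 509.4 -199.8] [ 509.3 -208.6] [ 543.3 -200.6] [ 543.2 -209.4]
lip corners top z78 [ 564.7 -130.7] [ 563. -278.]
bottle cap [449.5 -58.7] jar cap [ 426.7 -328.5]
tin [ 341.8 -141.8] [ 340.6 -232.5] [ 290.6 -140.8] [ 289.3 -231.2]
scale outer rim far corners z37 [641.8 274.7] [640.4 149.7] near R [420.3 152.3]
floor corners z26 [633.2 262.8] [632.2 166.8] [454.6 264.6] [453.4 168.7]
key top z38 [626.8 236.1] [626.6 216.7] [617.5 236.1] [614.7 217.7]
col top z150 [440.9 270.6] [439.5 160.8]
reader [643.5 410.6] [647.8 332.1] [496.9 397.5] [501.1 324.9]
robot in reach:
```

```bash
python3 - <<'E'
from h import *
print("rack base",cast("scene",65,150,0),cast("scene",33,150,0),cast("scene",94,150,0), "rack top?",cast("scene",10,75,.25), cast("top",545,310,.2),cast("top",497,310,.1))
def C(x,y): return ((x+.5)/3.5+150-.5,(y+.5)/3.5+140-.5)
print("scene lip? corners z78", cast("scene",*C(120,251),.078),cast("scene",*C(308,254),.078))
print("pull fin top",cast("scene",*C(223,209),.052))
print("tray front edge z6",cast("scene",*C(180,234),.006),cast("scene",*C(285,236),.006))
print("jar top c",cast("scene",*C(65,74),.12),"jar base R/L",cast("scene",*C(55,165),.0),cast("scene",*C(132,158),0))
print("bottle cap",cast("scene",*C(401,54),.17),"base L/R",cast("scene",*C(371,180),0),cast("scene",*C(441,180),0))
E
```

```text
rack base [ 0.29018369 -0.70598651  0.        ] [ 0.28814243 -0.80911479  0.        ] [ 0.29203158 -0.61262755  0.        ] rack top? [ 0.22247473 -0.75888026  0.25      ] [ 0.30811723 -0.64969796  0.2       ] [ 0.29959861 -0.57279982  0.1       ]
scene lip? corners z78 [ 0.56609129 -0.28098787  0.078     ] [ 0.57145006 -0.13507773  0.078     ]
pull fin top [ 0.51426799 -0.20822106  0.052     ]
tray front edge z6 [ 0.51061151 -0.2511541   0.006     ] [ 0.51418046 -0.16300957  0.006     ]
jar top c [ 0.42712099 -0.3298652   0.12      ] jar base R/L [ 0.43623614 -0.36637218  0.        ] [ 0.4302994  -0.30018675  0.        ]
bottle cap [ 0.45002477 -0.06000845  0.17      ] base L/R [ 0.45671957 -0.09207075  0.        ] [ 0.45786055 -0.03183036  0.        ]
```

>>> play_rows(moves=[[0, -55, 0, 0, 0, 0, 0], [0, -90, 20, 0, 0, 0, 0], [-35, -100, 60, 0, 0.06, 0, 0], [-70, -100, 115, 0, 0.12, 0, 0], [-105, -90, 170, 0, 0.18, 0, 0], [-140, -70, 225, 0, 0.24, 0, 0], [-175, -50, 285, 0, 0.3, 0, 0], [-205, -30, 335, 0, 0.34, 0, 0], [-229, -15, 379, 0, 0.34, 0, 0], [-229, -15, 379, 0, 0.34, 0, 0], [-229, -15, 379, 0, 0.34, 0, 0]])

```text
t: 1.52
ee_pos: [0.47, -0.2052, 0.22]
eef_rot: [[-0.011, -0.001, 1.0], [-1.0, 0.0, -0.011], [-0.0, -1.0, -0.001]]
ft_force: [-0.6, 0.1, 0.0]
width: 0.0942
```

```bash
python3 - <<'E'
from h import *
o=sensors.get_obs(); print(o['t'],o['ee_pos'],o['eef_rot'].round(4),o['joints'].round(3))
i=eyes.camera_info("wrist"); im=eyes.snapshot("wrist"); cv2.imwrite("pics/w1.png",im)
import pickle; pickle.dump(i,open("w1.pkl","wb"))
E
```

```text
1.525 [ 0.4700425  -0.20521821  0.2200239 ] [[-1.060e-02 -1.300e-03  9.999e-01]
 [-9.999e-01  1.000e-04 -1.060e-02]
 [-0.000e+00 -1.000e+00 -1.300e-03]] [-5.800e-01  6.300e-02  1.673e+00 -1.000e-03  1.407e+00  1.001e+00]
```

View pics/w1.png

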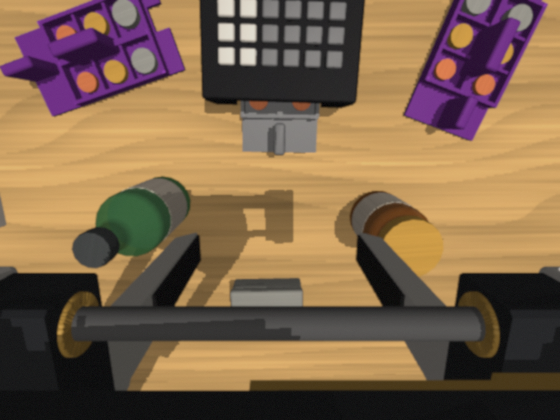

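The wrist view shows the pull fin at (280,138), tray front corners at (243,151) and (316,153), with the bottle to the left and the jar to the right.

```bash
python3 - <<'E'
from h import *; import pickle
i=pickle.load(open("w1.pkl","rb")); im=cv2.imread("pics/w1.png")
cv2.imwrite("pics/w1z.png",cv2.resize(im[85:165,220:340],None,fx=6.5,fy=6.5,interpolation=cv2.INTER_CUBIC))
for n,u,v,z in [("FL",243,151,.003),("FR",316,152.5,.003),("finL",275,151,.052),("finR",285,151,.052),("lipL",206,98,.078),("lipR",356,102,.078),("jar edge base",352,218,0),("bottle edge base",189,200,0),("bottle cap",97,247,.17),("jarcap",414,247,.12)]:
    print(n,(cast(0,u,v,z,i)*1000).round(1))
E
```

```text
FL [ 509.5 -163.3    3. ]
FR [ 506.7 -253.5    3. ]
finL [ 512.9 -203.3   52. ]
finR [ 512.7 -214.1   52. ]
lipL [ 566.  -137.8   78. ]
lipR [ 560.8 -282.4   78. ]
jar edge base [ 420.9 -302.7    0. ]
bottle edge base [447.4 -90.7   0. ]
bottle cap [450.2 -66.  170. ]
jarcap [ 427.4 -333.5  120. ]
```

View pics/w1z.png

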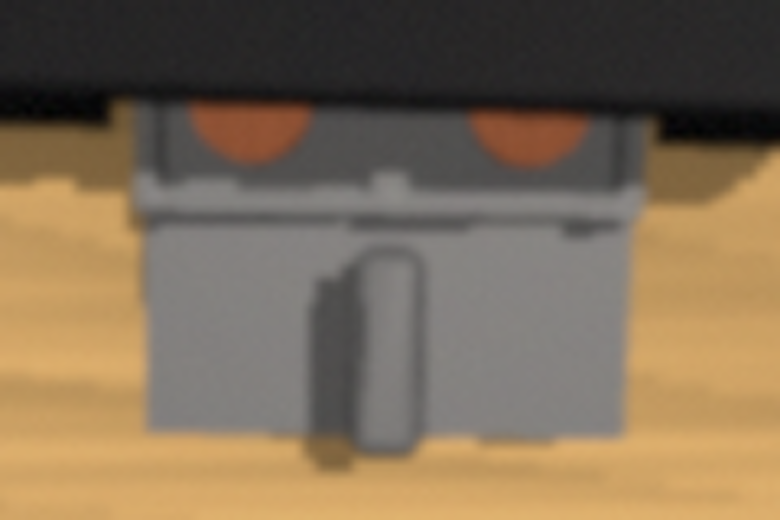

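>>> play_rows(moves=[[1, 30, 40, 0, 0.01, 0, 0], [1, 80, 57, 0, 0.016, 0, 0], [1, 130, 57, 0, 0.016, 0, 0], [1, 175, 57, 0, 0.016, 0, 0], [1, 196, 57, 0, 0.016, 0, 0], [1, 196, 57, 0, 0.016, 0, 0], [1, 196, 57, 0, 0.016, 0, 0]], force=25)

```text
t: 2.45
ee_pos: [0.528, -0.2092, 0.0261]
eef_rot: [[-0.03, 0.003, 1.0], [-1.0, -0.002, -0.03], [0.002, -1.0, 0.003]]
ft_force: [0.7, -0.9, -0.2]
width: 0.0944
```

```bash
python3 - <<'E'
from h import *
o=sensors.get_obs(); print(o['t'],o['ee_pos'],o['ft_force'])
cv2.imwrite("pics/w2.png",eyes.snapshot("wrist"))
E
```

```text
2.45 [ 0.52801472 -0.20919141  0.02612093] [ 0.69536921 -0.94652706 -0.20683527]
```

View pics/w2.png

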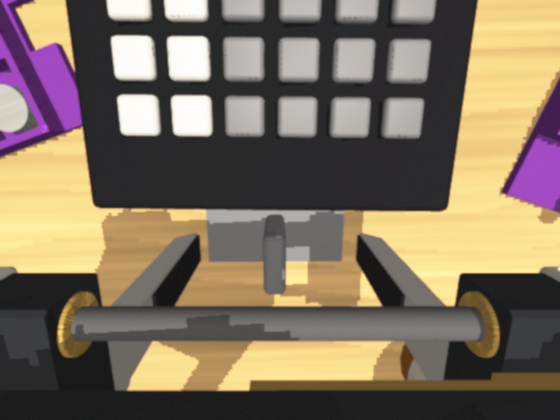

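>>> play_rows(moves=[[-2, 0, 0, 0, 0, 0, 0], [-2, 0, 0, 0, 0, 0, 120], [-2, 0, 0, 0, 0, 0, 230], [-2, 0, 0, 0, 0, 0, 240], [-2, 0, 0, 0, 0, 0, 240], [-2, 0, 0, 0, 0, 0, 240], [-2, 0, 0, 0, 0, 0, 240], [-2, 0, 0, 0, 0, 0, 240]], force=25)

```text
t: 3.5
ee_pos: [0.5272, -0.2053, 0.0244]
eef_rot: [[-0.028, -0.0, 1.0], [-1.0, 0.0, -0.028], [-0.0, -1.0, -0.0]]
ft_force: [0.5, -0.2, 0.6]
width: 0.0272
```

>>> play_rows(moves=[[0, 0, 0, 0, 0, 0, 240], [0, 0, 0, 0, 0, 0, 240], [0, 0, 0, 0, 0, 0, 240]])

```text
t: 3.88
ee_pos: [0.5272, -0.2056, 0.0244]
eef_rot: [[-0.029, 0.0, 1.0], [-1.0, -0.0, -0.029], [0.0, -1.0, 0.0]]
ft_force: [0.6, -1.3, -1.5]
width: 0.0119
```

>>> play_rows(moves=[[0, 0, -6, 0, 0, 0, 240], [0, 0, -14, 0, 0, 0, 240], [0, 0, -24, 0, 0, 0, 240], [0, 0, -34, 0, 0, 0, 240], [0, 0, -44, 0, 0, 0, 240], [0, 0, -50, 0, 0, 0, 240]])

```text
t: 4.62
ee_pos: [0.4764, -0.2037, 0.0244]
eef_rot: [[-0.028, -0.0, 1.0], [-1.0, 0.0, -0.028], [-0.0, -1.0, -0.0]]
ft_force: [2.0, -0.2, -3.0]
width: 0.0118
```

>>> play_rows(moves=[[0, 0, -12, 0, 0, 0, 240], [0, 0, -24, 0, 0, 0, 240], [0, 0, -36, 0, 0, 0, 240], [0, 0, -48, 0, 0, 0, 240], [0, 0, -60, 0, 0, 0, 240], [-1, 0, -70, 0, 0, 0, 240], [-3, 0, -78, 0, 0, 0, 240], [-5, 0, -84, 0, 0, 0, 240], [-6, 0, -88, 0, 0, 0, 240], [-6, 0, -88, 0, 0, 0, 240], [-6, 0, -88, 0, 0, 0, 240]])

```text
t: 6.0
ee_pos: [0.3887, -0.195, 0.0244]
eef_rot: [[-0.028, -0.002, 1.0], [-1.0, 0.001, -0.028], [-0.001, -1.0, -0.002]]
ft_force: [-3.2, 0.8, 0.7]
width: 0.0119
```

```bash
python3 - <<'E'
from h import *
o=sensors.get_obs(); print(o['t'],o['ee_pos'],o['ft_force'])
im=eyes.snapshot("top");cv2.imwrite("pics/t3.png",im)
cv2.imwrite("pics/t3z.png",cv2.resize(im[150:310,260:420],None,fx=3.7,fy=3.7,interpolation=cv2.INTER_CUBIC))
E
```

```text
6.0 [ 0.38870793 -0.19499549  0.02438737] [-3.18812007  0.83839478  0.71300971]
```

View pics/t3z.png

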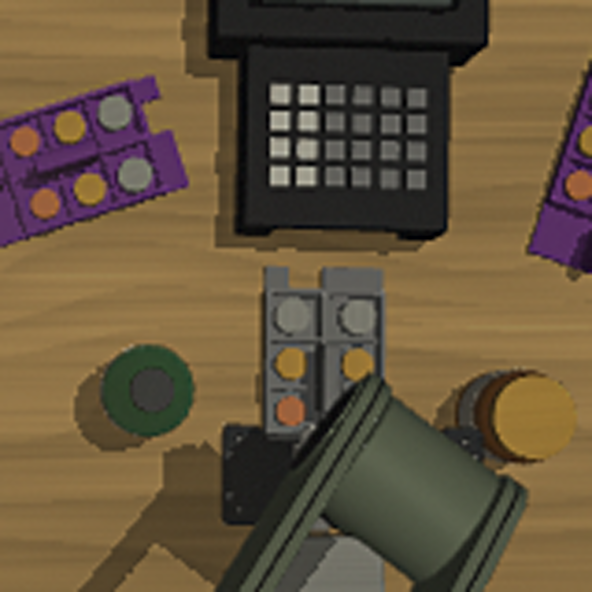

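>>> play_rows(moves=[[0, 0, 0, 0, 0, 0, 120], [0, 0, 0, 0, 0, 0, 60], [0, 0, 0, 0, 0, 0, 60], [0, 0, 0, 0, 0, 0, 60], [0, 0, 0, 0, 0, 0, 0], [0, -40, 0, 0, 0, 0, 0], [0, -100, 0, 0, 0, 0, 0], [0, -120, 10, 0, 0, 0, 0], [0, -120, 10, 0, 0, 0, 0], [0, -120, 10, 0, 0, 0, 0]])

```text
t: 7.3
ee_pos: [0.3982, -0.1948, 0.143]
eef_rot: [[-0.028, -0.003, 1.0], [-1.0, 0.002, -0.028], [-0.002, -1.0, -0.003]]
ft_force: [-1.1, -0.2, -0.7]
width: 0.0943
```

```bash
python3 - <<'E'
from h import *; import pickle
o=sensors.get_obs(); print(o['t'],o['ee_pos'],o['ft_force'],o['eef_rot'].round(4))
i=eyes.camera_info("wrist");pickle.dump(i,open("w4.pkl","wb"));cv2.imwrite("pics/w4.png",eyes.snapshot("wrist"))
E
```

```text
7.3 [ 0.39824725 -0.19484755  0.14297877] [-1.11664684 -0.15407361 -0.68474268] [[-0.0281 -0.0025  0.9996]
 [-0.9996  0.0017 -0.028 ]
 [-0.0016 -1.     -0.0026]]
```

View pics/w4.png

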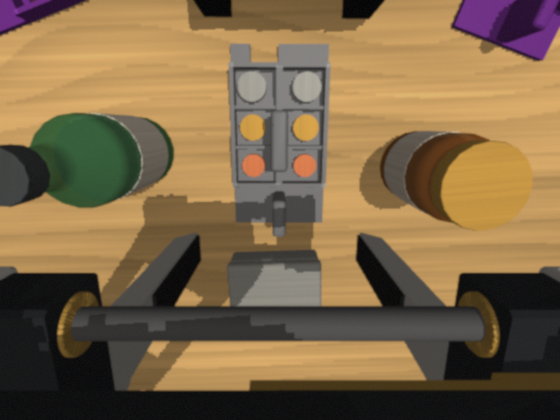

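The tray lies clear of the hood, with the bar at about (279,140), the pull at (279,215) and the notch at (264,55). Next I work out the bar's pose and the scale's.

```bash
python3 - <<'E'
from h import *; import pickle
i=pickle.load(open("w4.pkl","rb")); im=cv2.imread("pics/w4.png")
cv2.imwrite("pics/w4z.png",cv2.resize(im[35:240,215:345],None,fx=2.9*1,fy=2.9,interpolation=cv2.INTER_CUBIC))
for n,u,v,z in [("rearL",231,45,.006),("rearR",329,44.5,.006),("frL",236,221,.006),("frR",322,221,.006),("bar far",279,107,.058),("bar near",279,170,.058),("pull near",279,235,.052),("pull far",279,193,.052)]:
    print(n,(cast(0,u,v,z,i)*1000).round(1))
E
```

```text
rearL [ 540.  -156.7    6. ]
rearR [ 537.8 -246.     6. ]
frL [ 372.4 -151.     6. ]
frR [ 369.9 -240.6    6. ]
bar far [ 482.  -198.7   58. ]
bar near [ 431.6 -197.4   58. ]
pull near [ 372.  -195.7   52. ]
pull far [ 410.7 -196.8   52. ]
```

View pics/w4z.png

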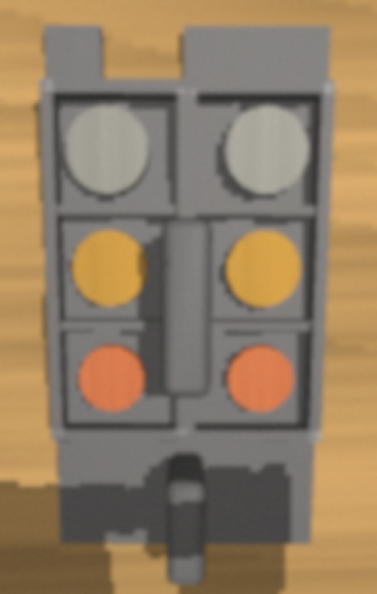

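>>> play_rows(moves=[[1, 0, 35, 0, 0, 0, 0], [1, 5, 58, 0, 0, 0, 0], [1, 45, 58, 0, 0, 0, 0], [1, 85, 58, 0, 0, 0, 0], [1, 110, 58, 0, 0, 0, 0], [1, 117, 58, 0, 0, 0, 0], [1, 117, 58, 0, 0, 0, 0], [1, 117, 58, 0, 0, 0, 0]])

```text
t: 8.35
ee_pos: [0.4582, -0.1989, 0.0284]
eef_rot: [[-0.028, 0.002, 1.0], [-1.0, -0.001, -0.028], [0.001, -1.0, 0.002]]
ft_force: [0.0, -0.0, -0.0]
width: 0.0937
```

```bash
python3 - <<'E'
from h import *
o=sensors.get_obs(); print(o['t'],o['ee_pos'],o['ft_force'])
cv2.imwrite("pics/w5.png",eyes.snapshot("wrist"))
E
```

```text
8.35 [ 0.4582461  -0.19889052  0.02843943] [ 0.02437052 -0.01670404 -0.03737908]
```

View pics/w5.png

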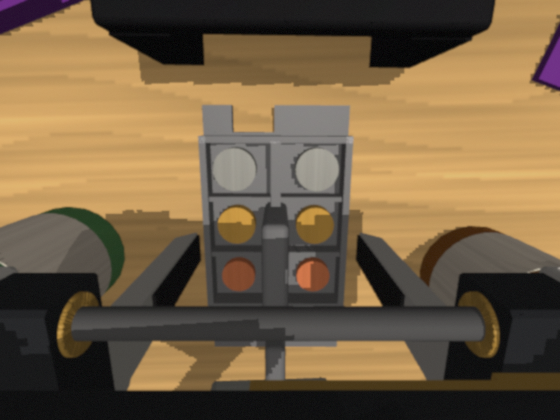

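The bar at (276,270) is between the fingers, and the bottle and jar stand free on both sides. Closing.

>>> play_rows(moves=[[0, 0, 0, 0, 0, 0, 120], [0, 0, 0, 0, 0, 0, 230], [0, 0, 0, 0, 0, 0, 240], [0, 0, 0, 0, 0, 0, 240], [0, 0, 0, 0, 0, 0, 240], [0, 0, 0, 0, 0, 0, 240], [0, 0, 0, 0, 0, 0, 240], [0, 0, 0, 0, 0, 0, 240], [0, 0, 0, 0, 0, 0, 240], [0, 0, 0, 0, 0, 0, 240], [0, 0, 0, 0, 0, 0, 240]], force=40)

```text
t: 9.78
ee_pos: [0.4574, -0.1978, 0.0274]
eef_rot: [[-0.028, -0.0, 1.0], [-1.0, 0.001, -0.028], [-0.001, -1.0, -0.0]]
ft_force: [0.3, 3.0, 2.0]
width: 0.0137
```

>>> play_rows(moves=[[0, -3, 0, 0, 0, 0, 240], [0, -10, 0, 0, 0, 0, 240], [0, -25, 0, 0, 0, 0, 240], [0, -50, 0, 0, 0, 0, 240], [0, -80, 0, 0, 0, 0, 240], [0, -115, 0, 0, 0, 0, 240], [0, -150, 0, 0, 0, 0, 240], [0, -180, 0, 0, 0, 0, 240], [0, -195, 0, 0, 0, 0, 240], [0, -200, 0, 0, 0, 0, 240], [0, -200, 0, 0, 0, 0, 240]])

```text
t: 11.15
ee_pos: [0.4568, -0.198, 0.2266]
eef_rot: [[-0.028, -0.001, 1.0], [-1.0, 0.001, -0.028], [-0.001, -1.0, -0.001]]
ft_force: [-0.1, 0.3, -8.7]
width: 0.0137
```

```bash
python3 - <<'E'
from h import *
o=sensors.get_obs(); print(o['t'],o['ee_pos'],o['ft_force'],o['wrist_torque'])
cv2.imwrite("pics/s6.png",eyes.snapshot("scene"))
E
```

```text
11.15 [ 0.45684146 -0.19796119  0.2265871 ] [-0.06525351  0.25995011 -8.68807253] [ 0.0541742  -0.01683098 -0.02304838]
```

View pics/s6.png

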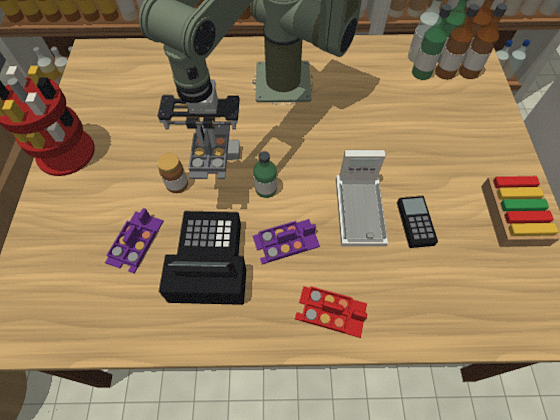

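The tray is lifted level and straight. I carry it to the left and stop short of the scale to look.

>>> play_rows(moves=[[-8, 0, 3, 0, 0, 0, 240], [-28, 0, 9, 0, 0, 0, 240], [-58, 0, 18, 0, 0, 0, 240], [-90, 0, 28, 0, 0, 0, 240], [-122, 0, 38, 0, 0, 0, 240], [-154, 0, 48, 0, 0, 0, 240], [-186, 0, 58, 0, 0, 0, 240], [-218, 0, 68, 0, 0, 0, 240], [-240, 0, 74, 0, 0, 0, 240], [-250, 0, 75, 0, 0, 0, 240], [-250, 0, 75, 0, 0, 0, 240], [-250, 0, 75, 0, 0, 0, 240]])

```text
t: 12.7
ee_pos: [0.5391, 0.0487, 0.2272]
eef_rot: [[-0.029, -0.001, 1.0], [-1.0, -0.001, -0.029], [0.001, -1.0, -0.001]]
ft_force: [0.6, -0.7, -7.3]
width: 0.0138
```

```bash
python3 - <<'E'
from h import *; import pickle
o=sensors.get_obs(); print(o['t'],o['ee_pos'],o['ft_force'],o['joints'].round(3))
i=eyes.camera_info("wrist");pickle.dump(i,open("w7.pkl","wb"));im=eyes.snapshot("wrist");cv2.imwrite("pics/w7.png",im)
E
```

```text
12.7 [0.53909662 0.04874368 0.22715476] [ 0.59840986 -0.67973585 -7.26084787] [-6.900e-02  1.190e-01  1.597e+00 -1.000e-03  1.426e+00  1.531e+00]
```

View pics/w7.png

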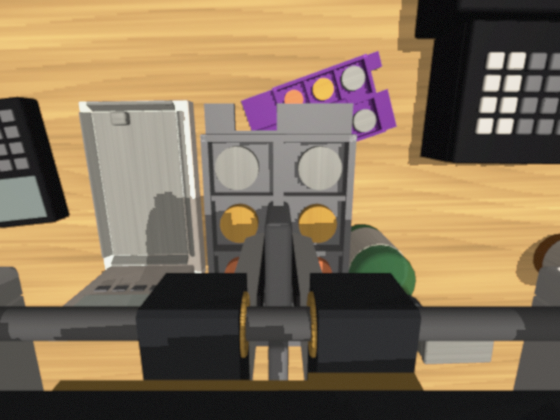

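```bash
python3 - <<'E'
import cv2
im=cv2.imread("pics/w7.png")
cv2.imwrite("pics/w7z.png",cv2.resize(im[90:290,70:220],None,fx=5,fy=3,interpolation=cv2.INTER_CUBIC))
E
```

```text
(no output)
```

View pics/w7z.png

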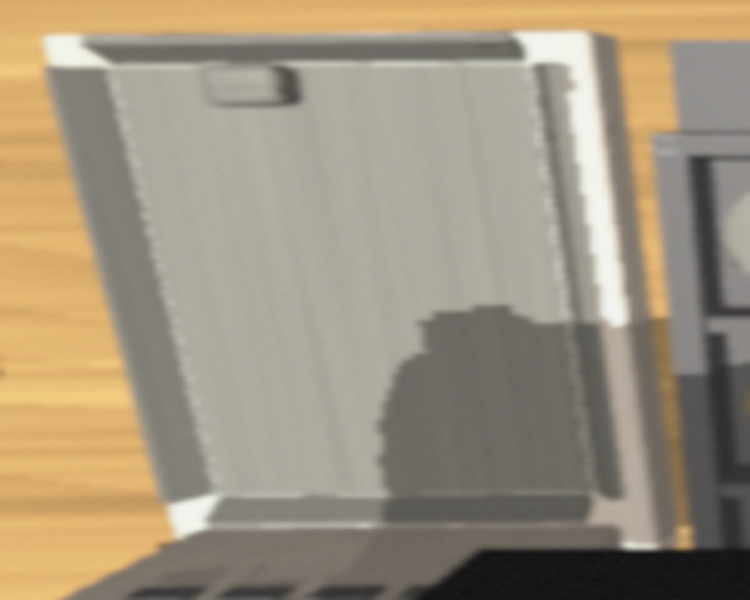

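```bash
python3 - <<'E'
from h import *; import pickle
i=pickle.load(open("w7.pkl","rb"))
def P(x,y,z): return cast(0,(x+.5)/5+70-.5,(y+.5)/3+90-.5,z,i)[:2]*1000
c=[P(106,67,.026),P(532,64,.026),P(214,492,.026),P(592,492,.026)]
print(np.round(c,1)); print("centre",np.mean(c,0)); 
for a,b in((2,0),(3,1)): d=c[b]-c[a];print("len",np.linalg.norm(d),"yaw",np.degrees(np.arctan2(d[1],d[0])))
d=c[0]-c[1];print("wid",np.linalg.norm(d),np.degrees(np.arctan2(-d[0],d[1])));d=c[2]-c[3];print("wid",np.linalg.norm(d),np.degrees(np.arctan2(-d[0],d[1])))
print("key",P(242,84,.038))
print("rim outer z37",P(43,36,.037),P(590,32,.037))
# tray in this image: grasp z46 -> tcp z .2272-> underside .2 ; top of wall .22
for n,u,v,z in [("rearL",205,104,.206),("rearR",352,103,.206),("wallL",202.5,136,.22),("wallR",355.5,135,.22)]: print(n,(cast(0,u,v,z,i)*1000).round(1))
E
```

```text
[[630.1 260.7]
 [628.3 162.5]
 [455.1 263.3]
 [452.3 166.1]]
centre [541.4434593 213.1606079]
len 174.9348382366326 yaw -0.8773833023747261
len 176.08031995690632 yaw -1.1718350406785072
wid 98.15353794726906 -1.0237912275165773
wid 97.2583080274759 -1.6986110177012215
key [622.43357414 224.53270893]
rim outer z37 [640.79228198 266.51482704] [638.66784959 145.08236876]
rearL [622.5  89.6 206. ]
rearR [620.5   0.9 206. ]
wallL [604.   89.5 220. ]
wallR [602.    1.5 220. ]
```

>>> play_rows(moves=[[-10, 0, 0, 0, 0, 0, 240], [-35, 0, 0, 0, 0, 0, 240], [-70, 0, 0, 0, 0, 0, 240], [-105, 0, 0, 0, 0, 0, 240], [-140, 0, -1, 0, 0, 0, 240], [-160, 10, -1, 0, 0, 0, 240], [-165, 35, -1, 0, 0, 0, 240], [-165, 65, -1, 0, 0, 0, 240], [-165, 95, -1, 0, 0, 0, 240], [-165, 118, -1, 0, 0, 0, 240], [-165, 125, -1, 0, 0, 0, 240], [-165, 125, -1, 0, 0, 0, 240]])

```text
t: 14.25
ee_pos: [0.5429, 0.2142, 0.102]
eef_rot: [[-0.029, -0.001, 1.0], [-1.0, -0.0, -0.029], [0.0, -1.0, -0.001]]
ft_force: [0.5, -0.5, -6.3]
width: 0.0134
```

```bash
cat > look.py <<'E'
from h import *; import pickle,sys
k=sys.argv[1]
o=sensors.get_obs(); print(o['t'],o['ee_pos'].round(4),o['ft_force'].round(1),o['eef_rot'].round(4).tolist())
for n in ["wrist","top","scene"]:
    i=eyes.camera_info(n);pickle.dump(i,open(f"{n}{k}.pkl","wb"));im=eyes.snapshot(n);cv2.imwrite(f"pics/{n}{k}.png",im)
    if n=="top": c=im[170:290,120:260]
    elif n=="scene": c=im[140:260,310:450]
    else: continue
    cv2.imwrite(f"pics/{n}{k}z.png",cv2.resize(c,None,fx=5,fy=5,interpolation=cv2.INTER_CUBIC))
E
python3 look.py 8
```

```text
14.25 [0.5429 0.2142 0.102 ] [ 0.5 -0.5 -6.3] [[-0.0285, -0.0009, 0.9996], [-0.9996, -0.0004, -0.0285], [0.0004, -1.0, -0.0009]]
```

View pics/wrist8.png

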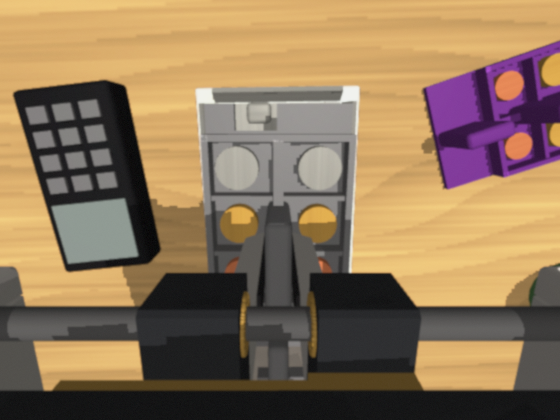

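View pics/top8z.png

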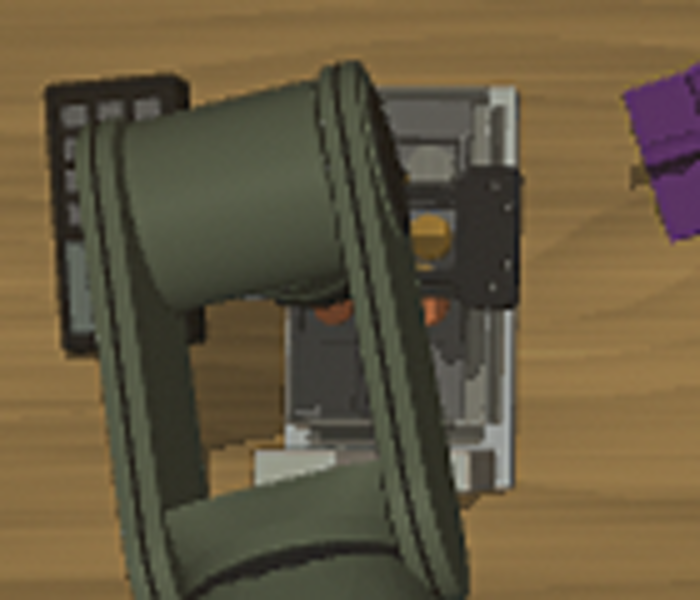

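View pics/scene8z.png

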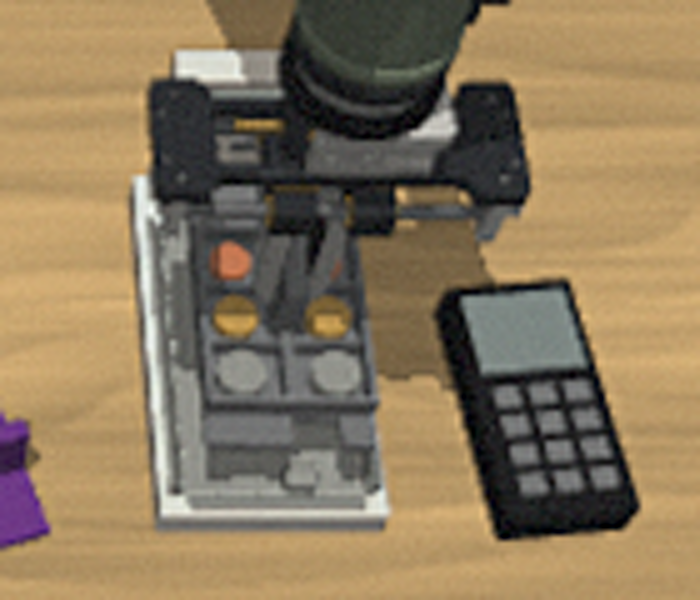

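```bash
python3 - <<'E'
import cv2
im=cv2.imread("pics/wrist8.png")
cv2.imwrite("pics/wrist8z.png",cv2.resize(im[80:160,190:370],None,fx=4.4,fy=6,interpolation=cv2.INTER_CUBIC))
E
```

View pics/wrist8z.png

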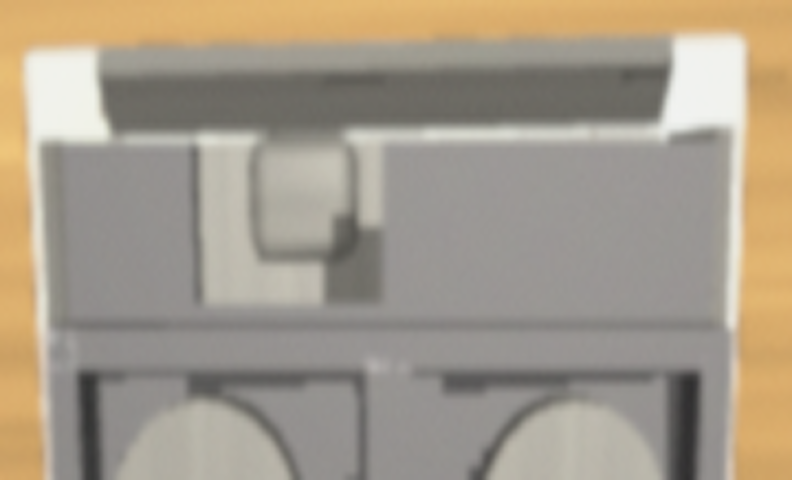

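```bash
python3 - <<'E'
from h import *; import pickle
i=pickle.load(open("wrist8.pkl","rb"))
def P(x,y,z): return (cast(0,(x+.5)/4.4+190-.5,(y+.5)/6+80-.5,z,i)[:2]*1000).round(1)
u=.075
print("notch",P(200,303,u+.006),P(383,303,u+.006),"rear at notch L/R",P(195,142,u+.006),P(385,142,u+.006))
print("tray rear corners",P(45,142,u+.006),P(728,142,u+.006))
print("key top",P(254,250,.038),P(354,250,.038), "key rear", P(262,138,.038),P(345,138,.038))
print("rim outer",P(27,50,.037),P(745,38,.037))
print("floor rear edge",P(110,135,.026),P(665,132,.026))
E
```

```text
notch [610.5 237.8] [609.7 212.2] rear at notch L/R [626.2 237.5] [625.5 211.5]
tray rear corners [626.8 258.1] [624.1 164.5]
key top [616.2 233.9] [615.7 217.1] key rear [629.3 231.9] [628.9 218.1]
rim outer [640.7 270.3] [638.6 151.7]
floor rear edge [631.3 259.4] [628.9 162.6]
```

The key shows through the notch at (258,113) in the wrist picture, centred to about 0.5 mm across the tray. The tray needs about 1.5 mm more forward. I go down to just above the key and look again.

>>> play_rows(moves=[[0, 5, 1.5, 0, 0, 0, 240], [0, 13, 1.5, 0, 0, 0, 240], [0, 22, 1.5, 0, 0, 0, 240], [0, 28, 1.5, 0, 0, 0, 240], [0, 32, 1.5, 0, 0, 0, 240], [0, 33, 1.5, 0, 0, 0, 240], [0, 33, 1.5, 0, 0, 0, 240]])

```text
t: 15.28
ee_pos: [0.5448, 0.2144, 0.0696]
eef_rot: [[-0.028, 0.0, 1.0], [-1.0, 0.0, -0.028], [-0.0, -1.0, 0.0]]
ft_force: [0.5, 0.1, -6.5]
width: 0.0136
```

```bash
python3 look.py 9; python3 - <<'E'
import cv2
im=cv2.imread("pics/wrist9.png")
cv2.imwrite("pics/wrist9z.png",cv2.resize(im[80:160,190:370],None,fx=4.4,fy=6,interpolation=cv2.INTER_CUBIC))
E
```

```text
15.275 [0.5448 0.2144 0.0696] [ 0.5  0.1 -6.5] [[-0.0282, 0.0003, 0.9996], [-0.9996, 0.0001, -0.0282], [-0.0001, -1.0, 0.0003]]
```

View pics/wrist9z.png

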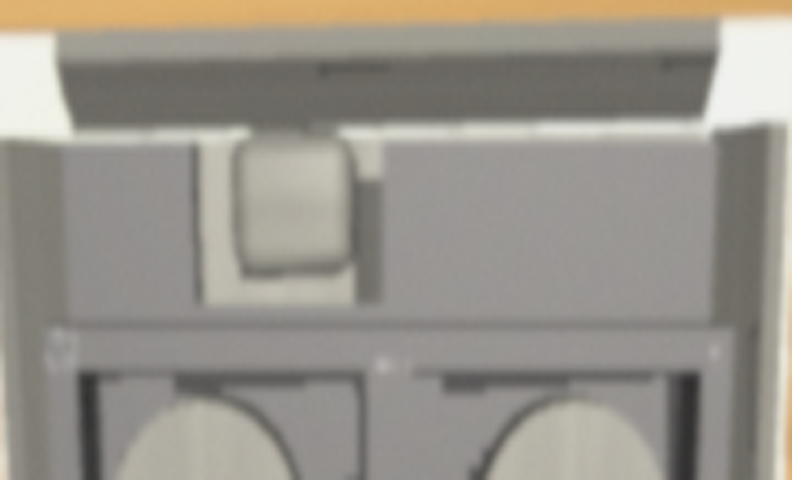

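View pics/scene9z.png

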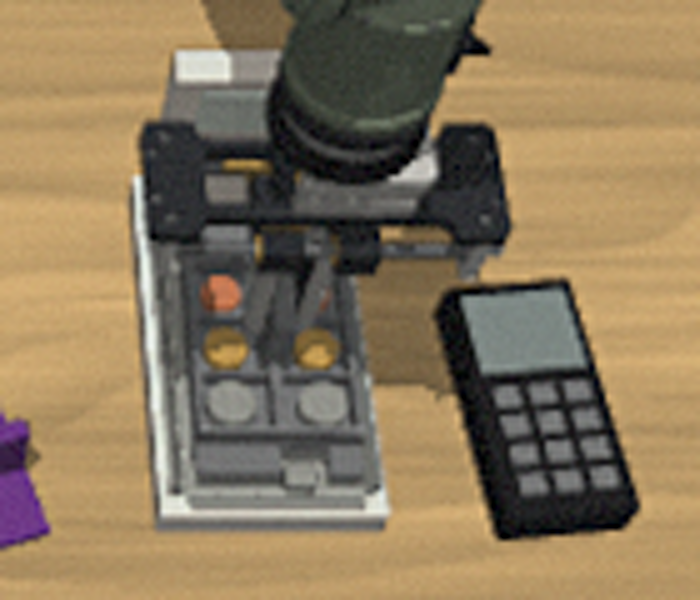

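```bash
python3 - <<'E'
from h import *; import pickle
i=pickle.load(open("wrist9.pkl","rb"))
def P(x,y,z): return (cast(0,(x+.5)/4.4+190-.5,(y+.5)/6+80-.5,z,i)[:2]*1000).round(1)
u=.0422
print("notch",P(200,303,u+.006),P(383,303,u+.006))
print("tray rear corners",P(62,142,u+.006),P(714,140,u+.006))
print("key top",P(238,270,.038),P(354,268,.038))
print("floor rear edge",P(72,133,.026),P(705,122,.026), "rim inner top z37",P(5,140,.037),P(775,127,.037))
print("rim rear inner top",P(60,62,.037),P(718,50,.037))
E
```

```text
notch [612.3 238.2] [611.6 212.6]
tray rear corners [628.6 256.2] [626.3 166.7]
key top [615.5 233.8] [615.3 216.8]
floor rear edge [631.2 259.5] [629.6 163.1] rim inner top z37 [629.9 266.9] [628.  155.4]
rim rear inner top [637.5 258.3] [636.  163.8]
```

Across it agrees to 0.2 mm, and along x it is 0.5 mm too far. I lower it slowly.

>>> play_rows(moves=[[0, 2, -0.5, 0, 0, 0, 240], [0, 4, -0.5, 0, 0, 0, 240], [0, 6, -0.5, 0, 0, 0, 240], [0, 8, -0.5, 0, 0, 0, 240], [0, 10, -0.5, 0, 0, 0, 240], [0, 12, -0.5, 0, 0, 0, 240], [0, 13.5, -0.5, 0, 0, 0, 240], [0, 14.5, -0.5, 0, 0, 0, 240], [0, 14.5, -0.5, 0, 0, 0, 240], [0, 14.5, -0.5, 0, 0, 0, 240]])

```text
t: 16.68
ee_pos: [0.5442, 0.2145, 0.055]
eef_rot: [[-0.028, 0.0, 1.0], [-1.0, 0.0, -0.028], [-0.0, -1.0, 0.0]]
ft_force: [0.6, 0.0, -7.3]
width: 0.0137
```

>>> play_rows(moves=[[0, 0.5, 0, 0, 0, 0, 240], [0, 1, 0, 0, 0, 0, 240], [0, 1.5, 0, 0, 0, 0, 240], [0, 1.5, 0, 0, 0, 0, 240], [0, 1.5, 0, 0, 0, 0, 240]])

```text
t: 17.3
ee_pos: [0.5441, 0.2145, 0.0535]
eef_rot: [[-0.028, -0.0, 1.0], [-1.0, 0.0, -0.028], [-0.0, -1.0, -0.0]]
ft_force: [-0.1, 0.4, -6.2]
width: 0.0139
```

>>> play_rows(moves=[[0, 0.4, 0, 0, 0, 0, 240], [0, 0.7, 0, 0, 0, 0, 240], [0, 0.7, 0, 0, 0, 0, 240], [0, 0.7, 0, 0, 0, 0, 240]])

```text
t: 17.8
ee_pos: [0.5441, 0.2145, 0.0534]
eef_rot: [[-0.028, 0.0, 1.0], [-1.0, 0.0, -0.028], [-0.0, -1.0, 0.0]]
ft_force: [-3.1, -1.5, 1.8]
width: 0.0137
```

Contact came at TCP z = 0.0534, which is where a seated tray should be, so I release and back off.

>>> play_rows(moves=[[0, 0.7, 0, 0, 0, 0, 200], [0, 0.7, 0, 0, 0, 0, 120], [0, 0.7, 0, 0, 0, 0, 60], [0, 0.7, 0, 0, 0, 0, 60], [0, 0, 0, 0, 0, 0, 60], [0, -10, 0, 0, 0, 0, 60], [0, -50, 0, 0, 0, 0, 60], [0, -100, 0, 0, 0, 0, 60], [0, -140, -40, 0, 0, 0, 60], [0, -150, -60, 0, 0, 0, 60], [0, -150, -60, 0, 0, 0, 60]])

```text
t: 19.18
ee_pos: [0.4843, 0.2166, 0.2049]
eef_rot: [[-0.027, 0.004, 1.0], [-1.0, 0.001, -0.027], [-0.001, -1.0, 0.004]]
ft_force: [1.0, -0.0, -0.0]
width: 0.0724
```

```bash
python3 look.py 10; python3 - <<'E'
import cv2
im=cv2.imread("pics/wrist10.png")
E
```

```text
19.175 [0.4843 0.2166 0.2049] [ 1. -0. -0.] [[-0.0273, 0.0039, 0.9996], [-0.9996, 0.001, -0.0273], [-0.0011, -1.0, 0.0039]]
```

View pics/wrist10.png

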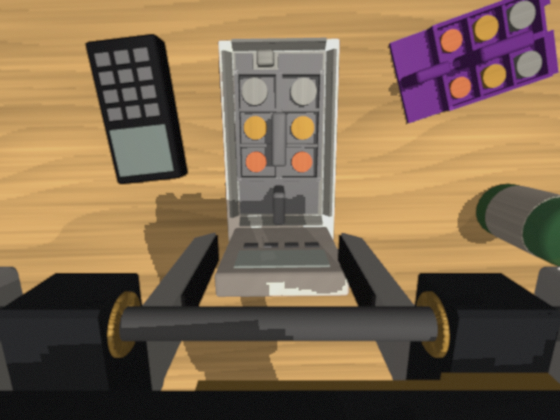

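View pics/scene10.png

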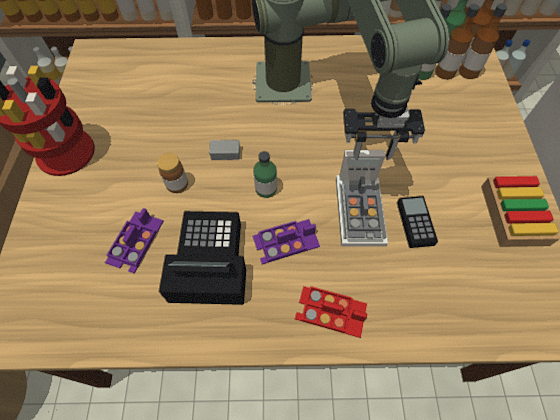

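View pics/scene10z.png

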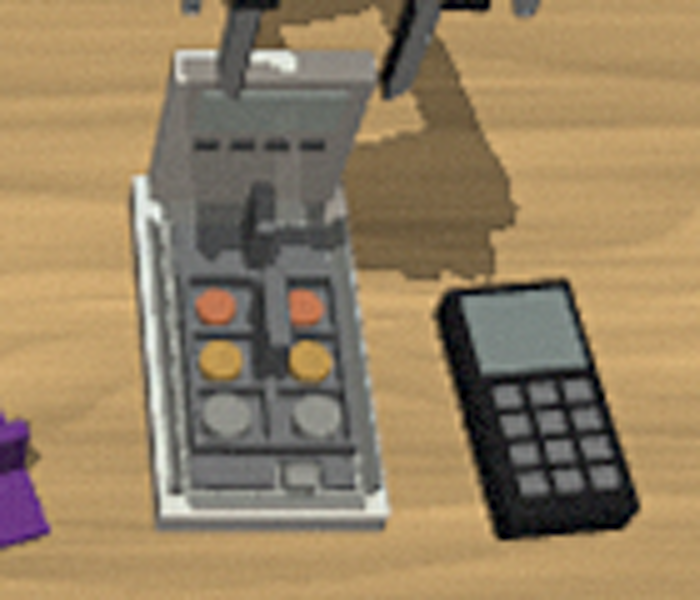

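The tray sits in the cradle with the key in its notch at (266,57) in the wrist view and the pull at the column. I let the arm settle, compare the bystanders with the first picture and hand in.

>>> play_rows(moves=[[0, -20, 0, 0, 0, 0, 60], [0, -20, 0, 0, 0, 0, 60], [0, -20, 0, 0, 0, 0, 60], [0, -20, 0, 0, 0, 0, 60]])

```text
t: 19.82
ee_pos: [0.4837, 0.2159, 0.2215]
eef_rot: [[-0.028, -0.002, 1.0], [-1.0, -0.001, -0.028], [0.001, -1.0, -0.002]]
ft_force: [-1.0, -0.8, 0.7]
width: 0.072
```

```bash
python3 - <<'E'
from h import *
from workcell import hand_in
a=cv2.imread("pics/scene0.png");b=eyes.snapshot("scene")
for n,(x0,y0,x1,y1) in dict(bottle=(248,150,280,200),jar=(155,150,190,195),tin=(205,137,245,162),reader=(396,192,440,250)).items():
    A=cv2.cvtColor(a[y0:y1,x0:x1],6).astype('f4');B=cv2.cvtColor(b[y0:y1,x0:x1],6).astype('f4')
    print(n,cv2.phaseCorrelate(A,B),np.abs(A-B).mean())
o=sensors.get_obs();print(o['t'],o['ft_force'].round(1),o['ee_pos'])
print(hand_in())
E
```

```text
bottle ((0.10721894286772304, -0.02412300686096458), 1.0054522144794464) 4.858125
jar ((-0.03399572267529294, 0.46828461781700526), 1.0001592303499764) 5.2044444
tin ((-0.06392179911338758, 0.45369793971191186), 1.0521635780334473) 5.282
reader ((0.4561170473177043, -0.030834596065329123), 0.9370468422218605) 6.143809
19.875 [ 0.3 -0.2 -0.7] [0.48368495 0.21593847 0.221663  ]
the job is handed in; nothing more can be done
None
```

The job is handed in at 19.9 s of the 58 s. I slid the tray out about 138 mm by its pull and let go with its rear about 24 mm clear of the hood lip. I then took it by its carry bar, carried it level, lowered it slowly into the scale's cradle and released it.

- **Seating:** Contact came at tool height 0.0534 m, which is where a fully seated tray should be. The last pictures show the key in the notch, the pull at the display column and all six coins in their cups.
- **Bystanders:** The bottle, jar, tin and card reader shifted by less than half a pixel between the first and last scene pictures. At about 3 mm per pixel, that is within what the picture can resolve.
- **Forces:** The wrist force read under 10 N at the end of every move, and the gripper ended clear of everything.
- **Disagreement:** The three cameras differed by 2 to 4 mm and about 1° on the tray and the till. I used the wrist camera for the final alignment.

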